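Close the bearing case and hold it up level

ROBOT

A 6-joint arm with a two-finger parallel gripper is mounted at the origin on a cart in front of the work surface, level with it; the furniture and walls round the work are solid. World frame = base frame: x ahead of the robot, y to its left, z up, the work surface at z = 0. Lengths are in mm, angles in rad, forces in N, time in s.
With the tool pointing down it reaches from about 275 to 1000 mm from the base axis. Payload 8.4 kg.
Tool frame: the origin (TCP) lies between the finger pads; the fingertips stand 8 mm ahead of it and the grasp point (between the pads) lies 11 mm behind it (tcp_to_tips is the distance from the TCP to the fingertips, in mm); z points along the fingers, y is the line along which they close (so a half turn about z gives the same grasp; the last joint's range is limited). The gripper opens to 85 mm and grips with 20 to 120 N. Pads are 22 mm wide; open, the fingers measure 114 mm over their backs; the gripper's body (76 mm by 85 mm) begins 54 mm behind the grasp point. The pads swing forward as they close: fully open they stand 13 mm farther back than shut.
Start: joints at [1.202, 0.353, 1.633, -0, 1.155, -0.002], TCP at [224.143, 583.428, 239.281] pointing down, gripper open.
Joint ranges: [-2.63, 2.63], [-0.92, 2.1], [0.06, 2.66], [-1.3, 4.44], [0, 2.69], [-3.02, 3.02]. Speed limits (rad/s): [2.22, 2.22, 2.79, 3.14, 3.14, 3.14].

INTERFACE

Orientations are given as [roll, pitch, yaw] about the fixed x, y, z axes, in that order (R = Rz(yaw) Ry(pitch) Rx(roll)).
In Python, from rig import * gives the robot as it stands.
- The arm moves only by the tool step_arm, never from a script. Its argument "motion" is a list of rows, each an object with "claw": the finger opening in mm, from 0 to 85.4; "delta_pos": the shift along the tool's x, y, z in mm, a list of three; "turn": the turn about the tool's z in rad. In form: [{"claw": claw, "delta_pos": [dx, dy, dz], "turn": turn}, ...]. A call has 1 to 8 rows; each row shifts and turns the commanded pose from where the row before left it, along the tool's axes as they then stand; what a row does not reach is not made up. A row lasts 1/12 s, in which the tool goes at most 41.7 mm and 7.16 degrees, less where a joint would pass 70% of its speed; a pose out of reach is approached as far as the arm can. A call is refused whole if a number of a shift passes 41.7 or a number of a turn 0.125, either way. A call with a gripper value outside its range is refused whole. The fingers move at their own pace and stop on an object; "force" is the grip in N (left out, the last holds). Time passes only in rows, so rows that do not move let the fingers close. It gives the time, the measured TCP pose, the force, the opening and the grip force at its end, in the units of the state.
- sense(): the state, without advancing time (a new reading comes with each control period).
- grab_frame(name): name is "side" or "top" or "wrist"; returns a dict with "img" (400x640x3 uint8, red, green, blue), "vertical_fov" (degrees; the focal length in pixels is half the picture's height over the tangent of half this angle, whatever the lens; pixels are square), "cx", "cy" (the principal point, pixels), "D" ([k1, k2, p1, p2, k3] as OpenCV has them; the pictures are not rectified), "R" (3x3) and "t" (3): a world point X has camera coordinates R X + t. Camera axes: x right, y down, z forward; pixel columns grow to the right and rows downward; lengths in mm; the calibration is good to about 2 mm. A picture is of the moment at which its call begins. There is no depth.
- sign_off(): hands the job in; it is judged then, once.
The state is a dict: "clock": time; "qpos": joint angles; "qvel": joint speeds; "joint_efforts": joint torques, N m; "eef_pos": TCP position; "tcp_rot": TCP orientation; "contact_force": force on the tool from outside, world axes, zero at the start; "wrist_torque": the same for the moment, N m; "opening": opening from 0.0 (shut) to 1.0 (fully open); "grasp_force": force on a finger pad.
Only numpy, scipy, OpenCV 4.12 (cv2) and the standard library are available. Lean on these libraries where they do the work, as an engineer would, in place of code of your own. Each camera call takes 0.05 s, during which the arm holds its last target. There are 200 camera calls.

TASK

Close up the open wooden case with the bearing in it: set its loose wooden lid fully home in its mouth while the case stands on the bench, and let go of the lid. Then take the case itself by its sides (the lid is only dropped in), lift it and finish while still holding it level and still, its underside about 20 cm above the bench, lid on and bearing inside; keep it level all the way and leave the tape, the steel hub and the wood block where they are.

Things in the scene. Friction and masses are not known exactly. Their poses are not given: they have to be found in the camera images.
- case_center (a point): Open case of light wood with small brass corner straps, 60 (x) x 120 (y) x 50 (z) mm, 0.2 to 0.4 kg, standing loose on the bench. The point is its centre, 25 mm above its underside; z up, y along its length. Walls 5 mm, floor 6 mm, cavity 50 x 110 mm. Outer sides flat and upright: grasp across the 60 mm width.
- lid_pull (a point): Loose lid of light wood lying right way up, 0.1 kg. From below: plug 8 mm high, 45 x 105 mm (lower half 4 mm less), flange 56 x 116 x 5 mm, dark wood bar as pull 14 (x) x 56 (y) x 16 high. The point is the pull's centre, 8 mm above the flange; y along it, z up. Fits either way round; home, the flange lies on the case's rim, this point 38 mm straight above the case's centre.
- bearing_center (a point): Steel ball bearing, 40 mm across, 12 mm thick, lying flat on the floor of the case, not fixed; the point is its centre. It stays there.
- tape_center (a point): Bystander: roll of black tape lying flat, 57 mm across, 19 mm high; the point is its centre.
- hub_center (a point): Bystander: turned steel hub, flange 66 mm across with a 36 mm boss, 38 mm high; the point is half-way up its axis.
- block_center (a point): Bystander: solid light wood block 45 x 110 x 32 mm, lying flat; the point is its centre.
Things that resemble listed ones, but are neither listed nor needed, are in the scene too. What is shaped like the part that bears lid_pull but orange is not meant. Leave any orange or yellow look-alike of the part that bears bearing_center alone.

How it is judged (in metres and radians):
On the way:
1. the lid sits fully home in the case, which stands on the bench, and the lid has been let go (x of lid_pull in the frame of case_center between -0.005 and 0.005 m and y of lid_pull in the frame of case_center between -0.005 and 0.005 m and z of lid_pull in the frame of case_center between 0.035 and 0.041 m and angle between the z axis of lid_pull and the z axis of case_center, either way round below 0.06 rad and angle between the y axis of lid_pull and the y axis of case_center, either way round below 0.15 rad and x of bearing_center in the frame of case_center between -0.025 and 0.025 m and y of bearing_center in the frame of case_center between -0.055 and 0.055 m and z of bearing_center in the frame of case_center between -0.023 and 0.007 m and height (world z) of case_center below 0.03 m and contact force between the fingers and lid below 0.1 N), for 0.2 s.
At the end, for the whole second after the job is handed in: The gripper holds the case by its body with its underside 15 to 26 cm above the bench, within about 7 degrees of level and at rest; the lid is home (its pull within 5 mm sideways and 3 mm in height of its seated place) and the bearing is inside. The three bystanders have moved less than 4 cm (x of lid_pull in the frame of case_center between -0.005 and 0.005 m and y of lid_pull in the frame of case_center between -0.005 and 0.005 m and z of lid_pull in the frame of case_center between 0.035 and 0.041 m and angle between the z axis of lid_pull and the z axis of case_center, either way round below 0.06 rad and angle between the y axis of lid_pull and the y axis of case_center, either way round below 0.15 rad and x of bearing_center in the frame of case_center between -0.025 and 0.025 m and y of bearing_center in the frame of case_center between -0.055 and 0.055 m and z of bearing_center in the frame of case_center between -0.023 and 0.007 m and height (world z) of case_center between 0.175 and 0.285 m and angle between case_center's own z axis and vertical below 0.12 rad and linear speed of case below 0.02 m/s and angular speed of case below 0.1 rad/s and contact force between the fingers and case above 2 N); the arm keeps its last pose, push and grip.
It fails at once if the case is tipped more than 20 degrees (angle between case_center's own z axis and vertical above 0.35 rad).
It fails at once if the tape is pushed more than 4 cm (distance of tape_center from where it was at the start of the episode above 0.04 m).
It fails at once if the hub is pushed more than 4 cm (distance of hub_center from where it was at the start of the episode above 0.04 m).
It fails at once if the block is pushed more than 4 cm (distance of block_center from where it was at the start of the episode above 0.04 m).
It also fails if it takes over 53 s, if anything falls off the work surface, if the arm or the gripper's body presses on something with over 40 N, if the wrist force passes 120 N, or if a joint passes its speed limit or range.

## Working session

There is one attempt and no reset: what is moved stays moved. The work goes in short steps, Python scripts to look and compute and a tool call to move; the robot and the scene stay as the last step left them, time stands still between calls to the robot, and variables do not carry over. Pictures are saved under pics/ and viewed, at most 10 in all, crops included, and the job is handed in when it is done.

Besides the shell and the picture viewer there is one more tool, called after ">>>" by a JSON object that holds its "fn" and its "kwargs", one argument or row to a line. step_arm: Moves the arm, as the interface text tells. Its arguments: {"type":"object","properties":{"motion":{"type":"array","items":{"type":"object","properties":{"claw":{"type":"number"},"delta_pos":{"type":"array","items":{"type":"number"}},"turn":{"type":"number"}}}},"force":{"type":"number"}},"required":["motion"]}

```bash
mkdir -p pics; ls
cat > h.py <<'E'
from rig import *
import numpy as np, cv2
def K(f):
    h=f["img"].shape[0]; fl=h/2/np.tan(np.radians(f["vertical_fov"])/2)
    return np.array([[fl,0,f["cx"]],[0,fl,f["cy"]],[0,0,1.]])
def snap(name,fn):
    f=grab_frame(name); cv2.imwrite("pics/"+fn+".png",f["img"][:,:,::-1])
    np.savez("pics/"+fn,**{k:np.array(v) for k,v in f.items()}); return f
def load(fn): return dict(np.load("pics/"+fn+".npz"))
def ray(f,uv):
    p=cv2.undistortPoints(np.array(uv,float).reshape(-1,1,2),K(f),np.array(f["D"],float)).reshape(-1,2)
    R=np.array(f["R"]);t=np.array(f["t"]).ravel()
    return -R.T@t, np.c_[p,np.ones(len(p))]@R
def onz(f,uv,z):
    c,d=ray(f,uv); return c+d*((z-c[2])/d[:,2])[:,None]
def proj(f,X):
    r,_=cv2.Rodrigues(np.array(f["R"]));return cv2.projectPoints(np.array(X,float).reshape(-1,1,3),r,np.array(f["t"],float).ravel(),K(f),np.array(f["D"],float))[0].reshape(-1,2)
E
python3 - <<'E'
from h import *
for n in("top","side","wrist"):
    f=snap(n,n+"0");print(n,(-np.array(f["R"]).T@np.array(f["t"]).ravel()).round(),f["vertical_fov"])
print(sense())
E
```

```text
pics
top [ 422.  -24. 1092.] 55.84530951226695
side [414. 657. 559.] 57.12179970366205
wrist [152. 610. 373.] 64.51350463781004
{'clock': 0.15, 'qpos': array([ 1.20161815e+00,  3.53499320e-01,  1.63396228e+00,  1.56481517e-06,
        1.15519971e+00, -2.39978557e-03]), 'qvel': array([-0.00023791, -0.00032384, -0.00415849,  0.00053333, -0.00201419,
        0.00195364]), 'joint_efforts': array([-5.72674599e-04, -6.05643868e+01, -3.42337132e+01, -5.83072278e-05,
        6.00546555e-03,  2.42149213e-06]), 'eef_pos': array([224.00232649, 583.09822585, 238.72816187]), 'tcp_rot': array([-3.14052400e+00, -3.99549139e-06,  2.77481362e+00]), 'contact_force': array([-0.94451326,  0.15628815, -0.33658568]), 'wrist_torque': array([ 0.00861029,  0.00399205, -0.01463862]), 'grasp_force': 0.0, 'opening': 0.9997252521143094}
```

View pics/top0.png

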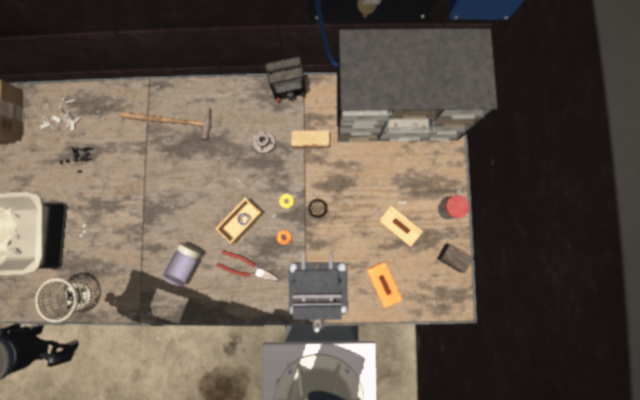

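View pics/side0.png

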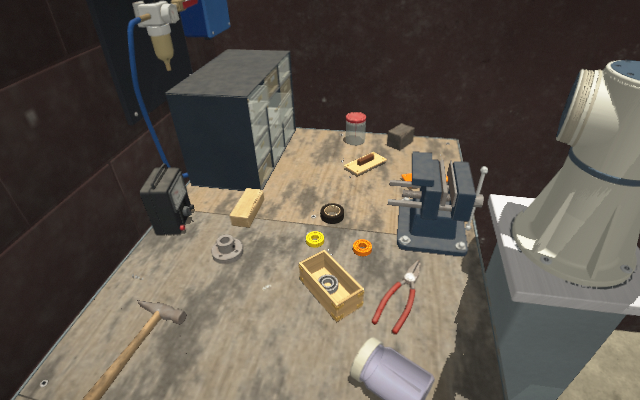

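The case with the steel bearing is at top (240,220). Two things could be the lid: the light wood one with a dark pull at (401,226), which is the one I want, and the orange look-alike at (385,285). The bearing look-alikes are yellow (286,201) and orange (284,238). The bystanders are the tape (318,208), hub (263,141) and block (310,139). The vise (318,290) is an obstacle. Next I'll check the choice in a close crop.

Run:
```python
from h import *
im=cv2.imread("pics/top0.png")
a=cv2.resize(im[190:250,205:275],None,fx=5.5,fy=5.5,interpolation=3)
b=cv2.resize(im[190:250,366:436],None,fx=5.5,fy=5.5,interpolation=3)
cv2.imwrite("pics/crop1.png",np.hstack([a,b]))
```

```text
(no output)
```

View pics/crop1.png

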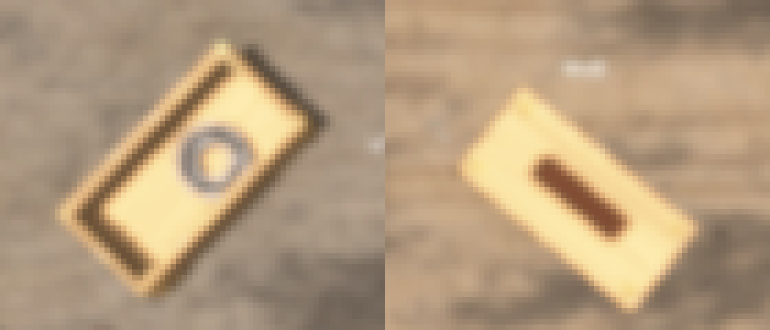

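The left half shows the open case with the steel bearing, its rim corners at crop (225,42), (62,210), (152,293) and (322,125). The right half shows the light wood lid with the dark pull at crop (580,197). That confirms the choice.

Run:
```python
from h import *
f=load("top0")
s=lambda L,ox:[(x/5.5+ox-.4,y/5.5+190-.4) for x,y in L]
c=onz(f,s([(225,42),(62,210),(152,293),(322,125)],205),50)
l=onz(f,s([(522-385,90),(463-385,170),(632-385,310),(695-385,230)],366),13)
p=onz(f,s([(548-385,165),(612-385,225)],366),29)
for n,q in(("case",c),("lid",l)):
    print(n,q.mean(0).round(1),[np.linalg.norm(q[i]-q[i-1]).round() for i in range(4)]);
    d=q[0]-q[1]; e=q[2]-q[1]; print(np.degrees(np.arctan2(d[1],d[0])),np.degrees(np.arctan2(e[1],e[0])))
print("pull",p.mean(0),np.degrees(np.arctan2(*(p[1]-p[0])[1::-1])))
for n,uv,z in (("tape",(318,208),19),("hub",(263,141),38),("block",(310,139),32),("viseTL",(290,263),100),("viseTR",(346,263),100),("cabinet",(342,138),150)):print(n,onz(f,[uv],z).round())
from scipy.spatial.transform import Rotation as Ro
S=sense();R=Ro.from_euler("xyz",S["tcp_rot"]).as_matrix();print(R.round(3))
```

```text
case [496.2 213.8  50. ] [np.float64(66.0), np.float64(118.0), np.float64(63.0), np.float64(120.0)]
-44.219045682493366 -132.29778456679463
lid [ 475.8 -240.6   13. ] [np.float64(115.0), np.float64(52.0), np.float64(113.0), np.float64(53.0)]
-37.75185340501929 -130.78303062007922
pull [ 477.47308804 -238.53066358   29.        ] -134.4633272415984
tape [[530.  -5.  19.]]
hub [[724. 151.  38.]]
block [[729.  16.  32.]]
viseTL [[379.  68. 100.]]
viseTR [[377. -78. 100.]]
cabinet [[696. -71. 150.]]
[[-0.933  0.359 -0.   ]
 [ 0.359  0.933 -0.001]
 [ 0.    -0.001 -1.   ]]
```

>>> {"fn": "step_arm", "kwargs": {
  "motion": [
    {"claw":85,"delta_pos":[-31,-18,0],"turn":0},
    {"claw":85,"delta_pos":[-31,-18,0],"turn":0},
    {"claw":85,"delta_pos":[-31,-18,0],"turn":0},
    {"claw":85,"delta_pos":[-31,-18,0],"turn":0},
    {"claw":85,"delta_pos":[-31,-18,0],"turn":0},
    {"claw":85,"delta_pos":[-31,-18,0],"turn":0},
    {"claw":85,"delta_pos":[-31,-18,0],"turn":0},
    {"claw":85,"delta_pos":[-31,-18,0],"turn":0}
  ],
  "force": 40
}}

```text
clock: 0.82
eef_pos: [404.7, 358.5, 239.2]
tcp_rot: [-3.141, -0.0, 2.775]
contact_force: [-0.2, 0.3, -1.1]
opening: 0.994
grasp_force: 0.0
```

>>> {"fn": "step_arm", "kwargs": {
  "motion": [
    {"claw":85,"delta_pos":[-31,-18,0],"turn":0},
    {"claw":85,"delta_pos":[-31,-18,0],"turn":0},
    {"claw":85,"delta_pos":[-31,-18,0],"turn":0},
    {"claw":85,"delta_pos":[-31,-18,0],"turn":0},
    {"claw":85,"delta_pos":[-31,-18,0],"turn":0},
    {"claw":85,"delta_pos":[-31,-18,0],"turn":0},
    {"claw":85,"delta_pos":[0,0,0],"turn":0},
    {"claw":85,"delta_pos":[0,0,0],"turn":0}
  ]
}}

```text
clock: 1.48
eef_pos: [539.6, 191.0, 238.9]
tcp_rot: [-3.141, -0.0, 2.772]
contact_force: [-0.3, 0.7, 0.6]
opening: 0.994
grasp_force: 0.0
```

Run:
```python
from h import *
f=snap("wrist","w1");im=cv2.imread("pics/w1.png")
cv2.imwrite("pics/w1v.png",im)
S=sense();print(S["eef_pos"],S["tcp_rot"],S["qvel"].round(3),S["clock"])
```

```text
[538.86273652 191.98675884 238.91994079] [-3.14130849e+00 -8.47355002e-04  2.77298557e+00] [ 0.034 -0.011  0.01   0.002 -0.001  0.003] 1.5333
```

View pics/w1v.png

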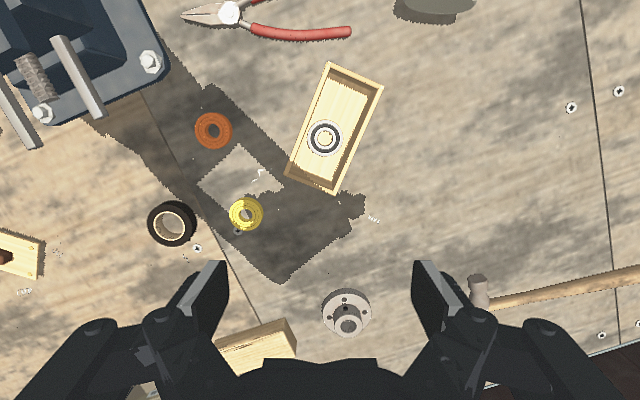

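The wrist view shows the case rim's outer corners at about (331,61), (384,86), (336,194) and (285,174), with the bearing at (325,138). I'll fit the case from an enlarged crop and work out the way to the lid.

```bash
cat >> h.py <<'E'
def fitrect(f,px,w,l,z):
    """corners in order a,b,c,d with a-b the short side; returns x,y,angle of long axis(deg), rms px"""
    from scipy.optimize import least_squares
    q=onz(f,px,z);d=(q[2]+q[3]-q[0]-q[1]);c=q.mean(0)
    px=np.array(px,float)
    def model(p,s):
        e=np.array([np.cos(p[2]),np.sin(p[2])]);n=np.array([-e[1],e[0]])*s
        return np.array([[*(p[:2]+i*l/2*e+j*w/2*n),z] for i,j in((-1,-1),(-1,1),(1,1),(1,-1))])
    best=min((least_squares(lambda p:(proj(f,model(p,s))-px).ravel(),[c[0],c[1],np.arctan2(d[1],d[0])]) for s in(1,-1)),key=lambda r:r.cost)
    return best.x[0].round(1),best.x[1].round(1),np.degrees(best.x[2]).round(2),np.sqrt(best.cost*2/4).round(2)
E
python3 - <<'E'
from h import *
f=load("w1");print(fitrect(f,[(331,61),(384,86),(336,194),(285,174)],60,120,50))
im=cv2.imread("pics/w1.png")
cv2.imwrite("pics/crop2.png",cv2.resize(im[52:202,275:395],None,fx=4,fy=4,interpolation=3))
E
```

```text
(np.float64(497.1), np.float64(221.9), np.float64(-44.08), np.float64(2.18))
```

View pics/crop2.png

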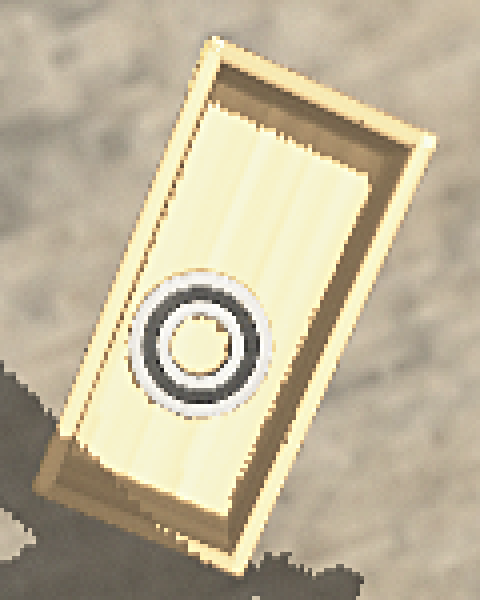

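The crop shows outer rim corners at crop (211,38), (436,138), (240,576) and (38,490), scale 4. I'll refit, then plan the move to the lid hover.

```bash
cat >> h.py <<'E'
def plan(x,y,z,yawdeg):
    from scipy.spatial.transform import Rotation as Ro
    S=sense();R=Ro.from_euler("xyz",S["tcp_rot"]).as_matrix()
    d=np.array([x,y,z])-S["eef_pos"]
    t=-(np.radians(yawdeg)-S["tcp_rot"][2]);t=(t+np.pi)%(2*np.pi)-np.pi
    print("shift first (tool axes)",(R.T@d).round(1),"norm",np.linalg.norm(d).round(),"turn",t.round(3),"pose",S["eef_pos"].round(1),S["tcp_rot"].round(3),"t",S["clock"])
E
python3 - <<'E'
from h import *
f=load("w1");P=[(211,38),(436,138),(240,576),(38,490)]
P=[(x/4+275-.4,y/4+52-.4) for x,y in P]
print(fitrect(f,P,60,120,50)); q=onz(f,P,50); print(q.round(1), [np.linalg.norm(q[i]-q[i-1]).round(1) for i in range(4)])
plan(476,-240,240,49)
plan(500,-180,240,49)
E
```

```text
(np.float64(497.0), np.float64(220.3), np.float64(-43.7), np.float64(1.44))
[[433.9 239.8  50. ]
 [474.2 282.4  50. ]
 [559.9 200.1  50. ]
 [519.1 159.3  50. ]] [np.float64(117.2), np.float64(58.7), np.float64(118.8), np.float64(57.7)]
shift first (tool axes) [ -97.  -425.6   -1. ] norm 437.0 turn 1.918 pose [538.9 192.  238.9] [-3.141e+00 -1.000e-03  2.773e+00] t 1.5333
shift first (tool axes) [ -97.8 -361.    -1.1] norm 374.0 turn 1.918 pose [538.9 192.  238.9] [-3.141e+00 -1.000e-03  2.773e+00] t 1.5333
```

>>> {"fn": "step_arm", "kwargs": {
  "motion": [
    {"claw":85,"delta_pos":[-6.4,-39.6,0],"turn":0},
    {"claw":85,"delta_pos":[-6.4,-39.6,0],"turn":0},
    {"claw":85,"delta_pos":[-6.4,-39.6,0],"turn":0},
    {"claw":85,"delta_pos":[-6.4,-39.6,0],"turn":0},
    {"claw":85,"delta_pos":[-6.4,-39.6,0],"turn":0},
    {"claw":85,"delta_pos":[-6.4,-39.6,0],"turn":0},
    {"claw":85,"delta_pos":[-6.4,-39.6,0],"turn":0},
    {"claw":85,"delta_pos":[-6.4,-39.6,0],"turn":0}
  ]
}}

```text
clock: 2.2
eef_pos: [472.2, -121.8, 239.4]
tcp_rot: [3.141, 0.0, 2.777]
contact_force: [1.0, 0.8, 0.1]
opening: 0.994
grasp_force: 0.0
```

>>> {"fn": "step_arm", "kwargs": {
  "motion": [
    {"claw":85,"delta_pos":[-6.4,-39.6,0],"turn":0},
    {"claw":85,"delta_pos":[-6.4,-39.6,0],"turn":0},
    {"claw":85,"delta_pos":[-6.4,-39.6,0],"turn":0},
    {"claw":85,"delta_pos":[-6.4,-39.6,0],"turn":0},
    {"claw":85,"delta_pos":[0,0,0],"turn":0.12},
    {"claw":85,"delta_pos":[0,0,0],"turn":0.12},
    {"claw":85,"delta_pos":[0,0,0],"turn":0.12},
    {"claw":85,"delta_pos":[0,0,0],"turn":0.12}
  ]
}}

```text
clock: 2.87
eef_pos: [440.2, -277.5, 239.1]
tcp_rot: [3.141, -0.001, 2.29]
contact_force: [0.3, 0.9, 0.0]
opening: 0.996
grasp_force: 0.0
```

>>> {"fn": "step_arm", "kwargs": {
  "motion": [
    {"claw":60,"delta_pos":[0,0,0],"turn":0.12},
    {"claw":60,"delta_pos":[0,0,0],"turn":0.12},
    {"claw":60,"delta_pos":[0,0,0],"turn":0.12},
    {"claw":60,"delta_pos":[0,0,0],"turn":0.12},
    {"claw":60,"delta_pos":[0,0,0],"turn":0.12},
    {"claw":60,"delta_pos":[0,0,0],"turn":0.12},
    {"claw":60,"delta_pos":[0,0,0],"turn":0.12},
    {"claw":60,"delta_pos":[0,0,0],"turn":0.12}
  ]
}}

```text
clock: 3.53
eef_pos: [440.5, -277.0, 239.2]
tcp_rot: [-3.141, -0.0, 1.331]
contact_force: [0.5, -0.2, -0.2]
opening: 0.7
grasp_force: 0.0
```

>>> {"fn": "step_arm", "kwargs": {
  "motion": [
    {"claw":50,"delta_pos":[0,0,0],"turn":0.12},
    {"claw":50,"delta_pos":[0,0,0],"turn":0.12},
    {"claw":50,"delta_pos":[0,0,0],"turn":0.12},
    {"claw":50,"delta_pos":[0,0,0],"turn":0.12},
    {"claw":50,"delta_pos":[0,0,0],"turn":0},
    {"claw":50,"delta_pos":[0,0,0],"turn":0},
    {"claw":50,"delta_pos":[0,0,0],"turn":0}
  ]
}}

```text
clock: 4.12
eef_pos: [440.4, -277.8, 239.3]
tcp_rot: [-3.141, -0.0, 0.86]
contact_force: [1.0, 0.4, 0.2]
opening: 0.588
grasp_force: 0.0
```

Run:
```python
from h import *
f=snap("wrist","w2");print((-f["R"].T@f["t"]).round(1))
plan(476,-240,150,49)
u,v=proj(f,[[476,-240,13]])[0].astype(int);print(u,v)
x=max(0,min(440,u-100));y=max(0,min(250,v-75))
im=f["img"][y:y+150,x:x+200,::-1];print("crop",x,y)
cv2.imwrite("pics/crop3.png",cv2.resize(im,None,fx=4,fy=4,interpolation=3))
```

```text
[ 489.8 -220.3  373.8]
shift first (tool axes) [52.1  2.2 89.3] norm 103.0 turn 0.004 pose [ 440.3 -278.   239.3] [-3.141 -0.     0.859] t 4.1667
321 127
crop 221 52
```

View pics/crop3.png

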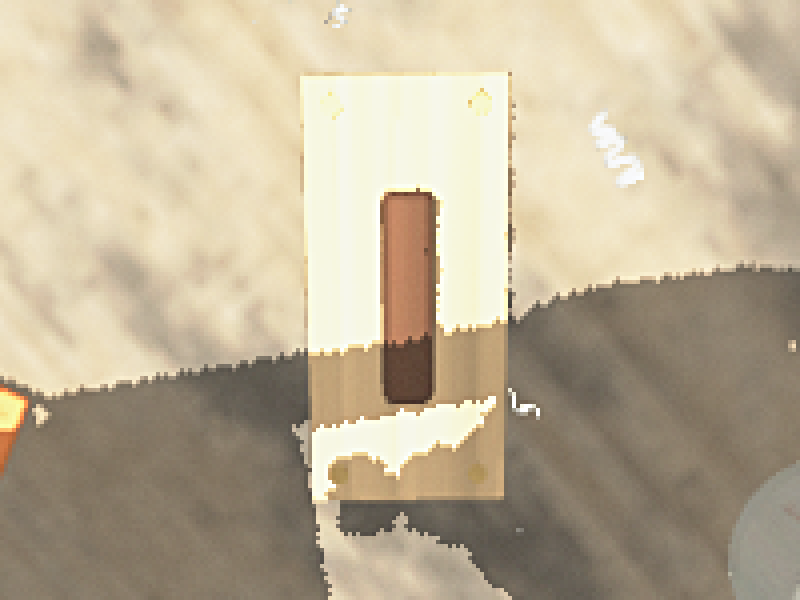

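The crop shows the flange corners at crop (301,74), (511,72), (504,497) and (312,499), and the pull at (381–437, 190–404), lined up with the tool.

Run:
```python
from h import *
f=load("w2");c=lambda P:[(x/4+221-.4,y/4+52-.4) for x,y in P]
r=fitrect(f,c([(301,74),(511,72),(504,497),(312,499)]),56,116,13);print(r)
r2=fitrect(f,c([(381,190),(436,190),(436,404),(382,404)]),14,56,29);print(r2)
plan(r2[0],r2[1],26,r[2]%180)
```

```text
(np.float64(477.9), np.float64(-238.6), np.float64(-130.3), np.float64(0.55))
(np.float64(478.1), np.float64(-238.9), np.float64(-130.46), np.float64(0.37))
shift first (tool axes) [ 54.3   3.  213.3] norm 220.0 turn -0.009 pose [ 440.3 -278.   239.3] [-3.141 -0.     0.859] t 4.1667
```

>>> {"fn": "step_arm", "kwargs": {
  "motion": [
    {"claw":40,"delta_pos":[27,1.5,30],"turn":-0.009},
    {"claw":40,"delta_pos":[27.3,1.5,30],"turn":0},
    {"claw":40,"delta_pos":[0,0,35],"turn":0},
    {"claw":40,"delta_pos":[0,0,35],"turn":0},
    {"claw":40,"delta_pos":[0,0,35],"turn":0},
    {"claw":40,"delta_pos":[0,0,25],"turn":0},
    {"claw":40,"delta_pos":[0,0,13],"turn":0},
    {"claw":40,"delta_pos":[0,0,10],"turn":0}
  ]
}}

```text
clock: 4.83
eef_pos: [477.0, -238.7, 24.3]
tcp_rot: [-3.139, 0.001, 0.866]
contact_force: [0.6, -0.4, 0.7]
opening: 0.471
grasp_force: 0.0
```

>>> {"fn": "step_arm", "kwargs": {
  "motion": [
    {"claw":10,"delta_pos":[0,0,0],"turn":0},
    {"claw":10,"delta_pos":[0,0,0],"turn":0},
    {"claw":10,"delta_pos":[0,0,0],"turn":0},
    {"claw":5,"delta_pos":[0,0,0],"turn":0},
    {"claw":5,"delta_pos":[0,0,0],"turn":0},
    {"claw":5,"delta_pos":[0,0,0],"turn":0},
    {"claw":5,"delta_pos":[0,0,0],"turn":0},
    {"claw":5,"delta_pos":[0,0,0],"turn":0}
  ],
  "force": 40
}}

```text
clock: 5.5
eef_pos: [478.2, -239.6, 26.8]
tcp_rot: [3.141, -0.0, 0.864]
contact_force: [-0.6, 0.6, 5.2]
opening: 0.15
grasp_force: 43.9
```

>>> {"fn": "step_arm", "kwargs": {
  "motion": [
    {"claw":5,"delta_pos":[0,0,-8],"turn":0},
    {"claw":5,"delta_pos":[0,0,-20],"turn":0},
    {"claw":5,"delta_pos":[0,0,-35],"turn":0},
    {"claw":5,"delta_pos":[0,0,-40],"turn":0},
    {"claw":5,"delta_pos":[0,0,-40],"turn":0},
    {"claw":5,"delta_pos":[0,0,-40],"turn":0},
    {"claw":5,"delta_pos":[0,0,-25],"turn":0},
    {"claw":5,"delta_pos":[10,-5,-5],"turn":0}
  ]
}}

```text
clock: 6.17
eef_pos: [482.5, -230.5, 245.1]
tcp_rot: [3.133, -0.002, 0.863]
contact_force: [0.7, -0.0, -0.1]
opening: 0.145
grasp_force: 43.2
```

>>> {"fn": "step_arm", "kwargs": {
  "motion": [
    {"claw":5,"delta_pos":[20,-11,0],"turn":0},
    {"claw":5,"delta_pos":[31,-16,0],"turn":0},
    {"claw":5,"delta_pos":[31,-16,0],"turn":0},
    {"claw":5,"delta_pos":[31,-16,0],"turn":0},
    {"claw":5,"delta_pos":[31,-16,0],"turn":0},
    {"claw":5,"delta_pos":[31,-16,0],"turn":0},
    {"claw":5,"delta_pos":[31,-16,0],"turn":0},
    {"claw":5,"delta_pos":[31,-16,0],"turn":0}
  ]
}}

```text
clock: 6.83
eef_pos: [540.3, 33.7, 238.6]
tcp_rot: [-3.141, 0.001, 0.864]
contact_force: [0.9, -0.4, -1.0]
opening: 0.148
grasp_force: 43.2
```

>>> {"fn": "step_arm", "kwargs": {
  "motion": [
    {"claw":5,"delta_pos":[31,-16,0],"turn":0},
    {"claw":5,"delta_pos":[31,-16,0],"turn":0},
    {"claw":5,"delta_pos":[31,-16,0],"turn":0},
    {"claw":5,"delta_pos":[15.5,-8,0],"turn":0},
    {"claw":5,"delta_pos":[0,0,0],"turn":-0.06},
    {"claw":5,"delta_pos":[0,0,0],"turn":-0.115},
    {"claw":5,"delta_pos":[0,0,0],"turn":-0.115},
    {"claw":5,"delta_pos":[0,0,0],"turn":-0.115}
  ]
}}

```text
clock: 7.5
eef_pos: [567.9, 151.0, 238.3]
tcp_rot: [-3.14, 0.001, 1.275]
contact_force: [0.5, 0.8, -0.3]
opening: 0.149
grasp_force: 43.2
```

>>> {"fn": "step_arm", "kwargs": {
  "motion": [
    {"claw":5,"delta_pos":[0,0,0],"turn":-0.115},
    {"claw":5,"delta_pos":[0,0,0],"turn":-0.115},
    {"claw":5,"delta_pos":[0,0,0],"turn":-0.115},
    {"claw":5,"delta_pos":[0,0,0],"turn":-0.115},
    {"claw":5,"delta_pos":[0,0,0],"turn":-0.115},
    {"claw":5,"delta_pos":[0,0,0],"turn":-0.115},
    {"claw":5,"delta_pos":[0,0,0],"turn":-0.115},
    {"claw":5,"delta_pos":[0,0,0],"turn":-0.115}
  ]
}}

```text
clock: 8.17
eef_pos: [567.9, 150.6, 238.4]
tcp_rot: [-3.14, -0.001, 2.195]
contact_force: [0.1, -0.3, -1.0]
opening: 0.143
grasp_force: 43.2
```

>>> {"fn": "step_arm", "kwargs": {
  "motion": [
    {"claw":5,"delta_pos":[0,0,0],"turn":-0.115},
    {"claw":5,"delta_pos":[0,0,0],"turn":-0.075},
    {"claw":5,"delta_pos":[0,0,0],"turn":0},
    {"claw":5,"delta_pos":[0,0,0],"turn":0},
    {"claw":5,"delta_pos":[0,0,0],"turn":0},
    {"claw":5,"delta_pos":[0,0,0],"turn":0}
  ]
}}

```text
clock: 8.67
eef_pos: [568.7, 150.5, 239.0]
tcp_rot: [-3.141, -0.0, 2.377]
contact_force: [-0.0, 1.3, -1.2]
opening: 0.146
grasp_force: 43.2
```

Run:
```python
from h import *
f=snap("wrist","w3")
plan(497,220,150,136.3)
cv2.imwrite("pics/w3v.png",f["img"][:,:,::-1])
```

```text
shift first (tool axes) [99.9  0.6 89.2] norm 134.0 turn -0.002 pose [568.8 150.4 239.1] [-3.141 -0.     2.377] t 8.7167
```

View pics/w3v.png

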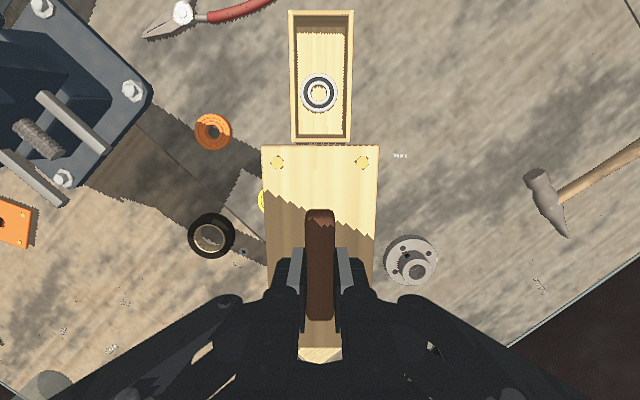

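The wrist view shows the lid level in the grip, with its front corners at (261,146) and (380,146). The case is ahead with its rim at about x 289–355, y 10–144. I'll enlarge it.

Run:
```python
from h import *
f=load("w3")
cv2.imwrite("pics/crop4.png",cv2.resize(f["img"][3:153,250:390,::-1],None,fx=4,fy=4,interpolation=3))
```

```text
(no output)
```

View pics/crop4.png

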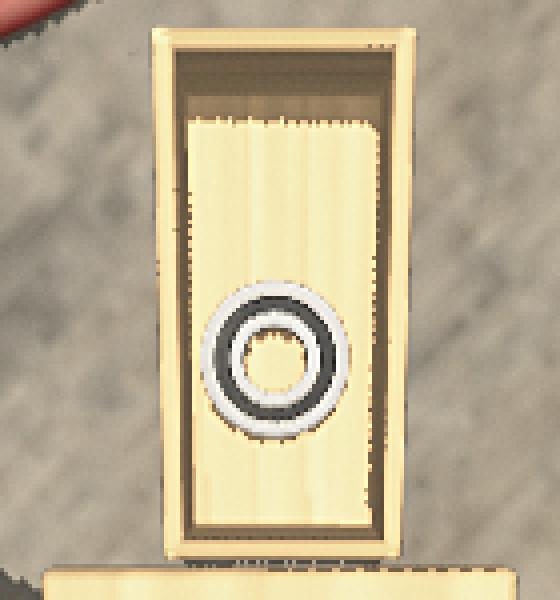

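The crop shows the rim corners at (152,29), (415,29), (400,558) and (165,558), and the lid's front edge at (43,570)–(517,570).

Run:
```python
from h import *
f=load("w3");c=lambda P:[(x/4+250-.4,y/4+3-.4) for x,y in P]
P=c([(152,29),(415,29),(400,558),(165,558)])
r=fitrect(f,P,60,120,50);print(r,onz(f,P,50).round(1))
L=onz(f,c([(43,570),(517,570)]),225);S=sense();d=L[1]-L[0]
a=np.degrees(np.arctan2(d[1],d[0]));yaw=S["tcp_rot"][2]
x=np.array([np.cos(yaw),np.sin(yaw)]);
m=L.mean(0)[:2]
ctr=m-58*x
print("lid w",np.linalg.norm(d),"ang of long axis",a+90,"yaw",np.degrees(yaw),"ctr",ctr,"ctr-tcp",ctr-S["eef_pos"][:2])
R=np.array([[x[0],x[1]],[x[1],-x[0]]])
print("tool",R@(ctr-S["eef_pos"][:2]))
plan(r[0],r[1],100,(r[2])%180)
```

```text
(np.float64(497.0), np.float64(220.0), np.float64(-43.87), np.float64(0.65)) [[433.4 239.8  50. ]
 [474.7 282.8  50. ]
 [560.3 200.3  50. ]
 [519.2 157.4  50. ]]
lid w 55.15129714177449 ang of long axis 136.17979268624867 yaw 136.21155384827424 ctr [568.1283759  150.66688163] ctr-tcp [-0.64411412  0.23342355]
tool [ 0.62651438 -0.27721703]
shift first (tool axes) [ 99.9   0.6 139.2] norm 171.0 turn 0.001 pose [568.8 150.4 239.1] [-3.141 -0.     2.377] t 8.7167
```

>>> {"fn": "step_arm", "kwargs": {
  "motion": [
    {"claw":5,"delta_pos":[20,0.8,0],"turn":0},
    {"claw":5,"delta_pos":[35,0,20],"turn":0},
    {"claw":5,"delta_pos":[30,0,35],"turn":0},
    {"claw":5,"delta_pos":[14.5,0,35],"turn":0},
    {"claw":5,"delta_pos":[0,0,30],"turn":0},
    {"claw":5,"delta_pos":[0,0,19],"turn":0},
    {"claw":5,"delta_pos":[0,0,0],"turn":0},
    {"claw":5,"delta_pos":[0,0,0],"turn":0}
  ]
}}

```text
clock: 9.38
eef_pos: [499.1, 217.6, 103.2]
tcp_rot: [-3.14, -0.001, 2.378]
contact_force: [0.5, 0.0, -1.2]
opening: 0.147
grasp_force: 43.2
```

Run:
```python
from h import *
plan(497,220,69,136.1)
```

```text
shift first (tool axes) [ 3.2  0.3 34.2] norm 34.0 turn 0.003 pose [499.1 217.6 103.2] [-3.140e+00 -1.000e-03  2.378e+00] t 9.3833
```

>>> {"fn": "step_arm", "kwargs": {
  "motion": [
    {"claw":5,"delta_pos":[2.6,0.5,0],"turn":0},
    {"claw":5,"delta_pos":[0,0,8],"turn":0},
    {"claw":5,"delta_pos":[0,0,8],"turn":0},
    {"claw":5,"delta_pos":[0,0,4],"turn":0},
    {"claw":5,"delta_pos":[0,0,4],"turn":0},
    {"claw":5,"delta_pos":[0,0,3],"turn":0},
    {"claw":5,"delta_pos":[0,0,2],"turn":0},
    {"claw":5,"delta_pos":[0,0,0],"turn":0}
  ]
}}

```text
clock: 10.05
eef_pos: [497.9, 219.7, 74.2]
tcp_rot: [-3.141, -0.0, 2.379]
contact_force: [-0.5, -0.2, -0.8]
opening: 0.15
grasp_force: 43.2
```

>>> {"fn": "step_arm", "kwargs": {
  "motion": [
    {"claw":5,"delta_pos":[0,0,2],"turn":0},
    {"claw":5,"delta_pos":[0,0,1.5],"turn":0},
    {"claw":5,"delta_pos":[0,0,1],"turn":0},
    {"claw":5,"delta_pos":[0,0,0],"turn":0}
  ]
}}

```text
clock: 10.38
eef_pos: [498.0, 219.9, 70.0]
tcp_rot: [-3.141, -0.0, 2.379]
contact_force: [0.3, -0.0, -0.2]
opening: 0.149
grasp_force: 43.2
```

>>> {"fn": "step_arm", "kwargs": {
  "motion": [
    {"claw":5,"delta_pos":[0,0,1],"turn":0},
    {"claw":5,"delta_pos":[0,0,0.7],"turn":0},
    {"claw":5,"delta_pos":[0,0,0],"turn":0},
    {"claw":5,"delta_pos":[0,0,0],"turn":0}
  ]
}}

```text
clock: 10.72
eef_pos: [498.2, 219.9, 68.8]
tcp_rot: [3.141, 0.0, 2.379]
contact_force: [-0.9, -0.5, 5.9]
opening: 0.147
grasp_force: 43.9
```

>>> {"fn": "step_arm", "kwargs": {
  "motion": [
    {"claw":30,"delta_pos":[0,0,0],"turn":0},
    {"claw":30,"delta_pos":[0,0,0],"turn":0},
    {"claw":30,"delta_pos":[0,0,0],"turn":0},
    {"claw":30,"delta_pos":[0,0,0],"turn":0},
    {"claw":30,"delta_pos":[0,0,-10],"turn":0},
    {"claw":30,"delta_pos":[0,0,-30],"turn":0},
    {"claw":30,"delta_pos":[0,0,-40],"turn":0},
    {"claw":85,"delta_pos":[0,0,-40],"turn":0}
  ]
}}

```text
clock: 11.38
eef_pos: [497.3, 219.5, 189.8]
tcp_rot: [-3.14, -0.001, 2.379]
contact_force: [1.6, 1.2, 0.1]
opening: 0.476
grasp_force: 0.0
```

>>> {"fn": "step_arm", "kwargs": {
  "motion": [
    {"claw":85,"delta_pos":[-30,0,-30],"turn":0},
    {"claw":85,"delta_pos":[-30,0,0],"turn":0},
    {"claw":85,"delta_pos":[-10,0,0],"turn":0},
    {"claw":85,"delta_pos":[0,0,0],"turn":0},
    {"claw":85,"delta_pos":[0,0,0],"turn":0}
  ]
}}

```text
clock: 11.8
eef_pos: [547.7, 171.6, 217.6]
tcp_rot: [-3.141, -0.001, 2.377]
contact_force: [-0.5, 0.4, 0.3]
opening: 0.997
grasp_force: 0.0
```

Run:
```python
from h import *
f=snap("wrist","w4")
plan(497,220,100,136.1)
u,v=proj(f,[[497,220,55]])[0].astype(int);print(u,v)
x=max(0,min(440,u-100));y=max(0,min(250,v-75));print("crop",x,y)
cv2.imwrite("pics/crop5.png",cv2.resize(f["img"][y:y+150,x:x+200,::-1],None,fx=4,fy=4,interpolation=3))
```

```text
shift first (tool axes) [ 69.3   0.2 117.3] norm 136.0 turn 0.003 pose [547.2 171.9 217.2] [-3.140e+00 -1.000e-03  2.378e+00] t 11.85
319 112
crop 219 37
```

View pics/crop5.png

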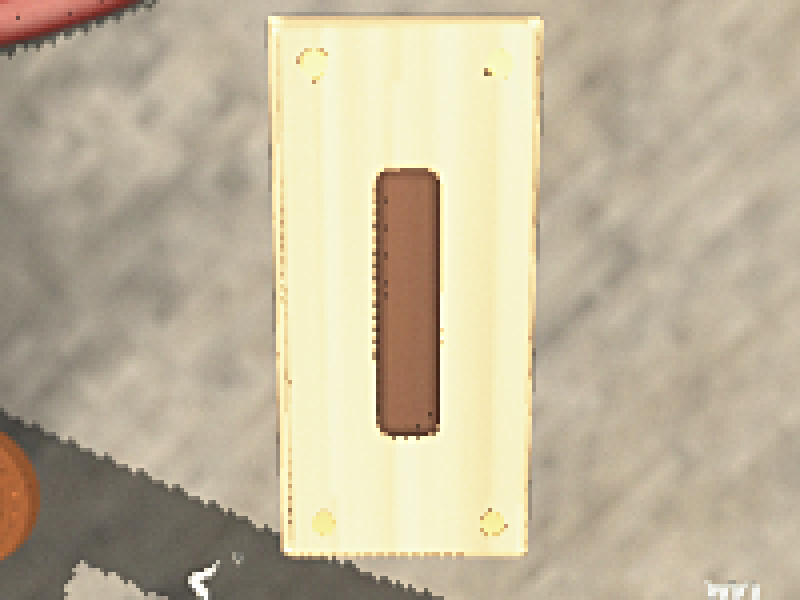

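The crop shows the lid home: the flange is centred on the rim with an even thin rim margin on both sides, and the pull is centred at (408,302). Next I'll grasp the case across its width.

>>> {"fn": "step_arm", "kwargs": {
  "motion": [
    {"claw":85,"delta_pos":[20,0.2,0],"turn":0},
    {"claw":85,"delta_pos":[30,0,20],"turn":0},
    {"claw":85,"delta_pos":[19.3,0,30],"turn":0},
    {"claw":85,"delta_pos":[0,0,30],"turn":0},
    {"claw":85,"delta_pos":[0,0,20],"turn":0},
    {"claw":85,"delta_pos":[0,0,0],"turn":0},
    {"claw":85,"delta_pos":[0,0,0],"turn":0}
  ]
}}

```text
clock: 12.43
eef_pos: [496.6, 220.1, 116.9]
tcp_rot: [-3.138, -0.002, 2.38]
contact_force: [0.6, 0.5, 0.3]
opening: 0.993
grasp_force: 0.0
```

Run:
```python
from h import *
plan(497,220,18,136.1)
```

```text
shift first (tool axes) [-0.5  0.5 98.9] norm 99.0 turn 0.004 pose [496.6 220.1 116.9] [-3.138e+00 -2.000e-03  2.380e+00] t 12.4333
```

>>> {"fn": "step_arm", "kwargs": {
  "motion": [
    {"claw":85,"delta_pos":[0,0,15],"turn":0.004},
    {"claw":85,"delta_pos":[0,0,20],"turn":0},
    {"claw":85,"delta_pos":[0,0,20],"turn":0},
    {"claw":85,"delta_pos":[0,0,18],"turn":0},
    {"claw":85,"delta_pos":[0,0,14],"turn":0},
    {"claw":85,"delta_pos":[0,0,11],"turn":0},
    {"claw":85,"delta_pos":[0,0,0],"turn":0}
  ]
}}

```text
clock: 13.02
eef_pos: [498.0, 219.9, 19.3]
tcp_rot: [-3.14, -0.001, 2.375]
contact_force: [-1.3, -0.2, 1.0]
opening: 0.994
grasp_force: 0.0
```

>>> {"fn": "step_arm", "kwargs": {
  "motion": [
    {"claw":75,"delta_pos":[0,0,0],"turn":0},
    {"claw":70,"delta_pos":[0,0,0],"turn":0},
    {"claw":66,"delta_pos":[0,0,0],"turn":0},
    {"claw":63,"delta_pos":[0,0,0],"turn":0},
    {"claw":60,"delta_pos":[0,0,0],"turn":0},
    {"claw":57,"delta_pos":[0,0,0],"turn":0},
    {"claw":50,"delta_pos":[0,0,0],"turn":0},
    {"claw":50,"delta_pos":[0,0,0],"turn":0}
  ],
  "force": 50
}}

```text
clock: 13.68
eef_pos: [498.2, 219.8, 20.7]
tcp_rot: [-3.141, 0.0, 2.375]
contact_force: [-3.4, -3.3, 8.3]
opening: 0.699
grasp_force: 53.5
```

>>> {"fn": "step_arm", "kwargs": {
  "motion": [
    {"claw":50,"delta_pos":[0,0,0],"turn":0},
    {"claw":50,"delta_pos":[0,0,0],"turn":0},
    {"claw":50,"delta_pos":[0,0,0],"turn":0}
  ]
}}

```text
clock: 13.93
eef_pos: [498.3, 219.8, 20.7]
tcp_rot: [-3.141, 0.0, 2.375]
contact_force: [-3.4, -2.6, 8.2]
opening: 0.699
grasp_force: 53.5
```

>>> {"fn": "step_arm", "kwargs": {
  "motion": [
    {"claw":50,"delta_pos":[0,0,-3],"turn":0},
    {"claw":50,"delta_pos":[0,0,-6],"turn":0},
    {"claw":50,"delta_pos":[0,0,-9],"turn":0},
    {"claw":50,"delta_pos":[0,0,-12],"turn":0},
    {"claw":50,"delta_pos":[0,0,-12],"turn":0},
    {"claw":50,"delta_pos":[0,0,-12],"turn":0},
    {"claw":50,"delta_pos":[0,0,-12],"turn":0},
    {"claw":50,"delta_pos":[0,0,-12],"turn":0}
  ],
  "force": 70
}}

```text
clock: 14.6
eef_pos: [498.5, 220.0, 99.6]
tcp_rot: [3.141, 0.0, 2.375]
contact_force: [-1.2, 0.5, -5.3]
opening: 0.692
grasp_force: 76.3
```

>>> {"fn": "step_arm", "kwargs": {
  "motion": [
    {"claw":50,"delta_pos":[0,0,-12],"turn":0},
    {"claw":50,"delta_pos":[0,0,-14],"turn":0},
    {"claw":50,"delta_pos":[0,0,-14],"turn":0},
    {"claw":50,"delta_pos":[0,0,-14],"turn":0},
    {"claw":50,"delta_pos":[0,0,-14],"turn":0},
    {"claw":50,"delta_pos":[0,0,-14],"turn":0},
    {"claw":50,"delta_pos":[0,0,-14],"turn":0},
    {"claw":50,"delta_pos":[0,0,-12],"turn":0}
  ]
}}

```text
clock: 15.27
eef_pos: [498.3, 219.9, 207.6]
tcp_rot: [3.141, 0.0, 2.375]
contact_force: [-0.2, 0.8, -5.1]
opening: 0.694
grasp_force: 76.3
```

>>> {"fn": "step_arm", "kwargs": {
  "motion": [
    {"claw":50,"delta_pos":[0,0,-9],"turn":0},
    {"claw":50,"delta_pos":[0,0,-6],"turn":0},
    {"claw":50,"delta_pos":[0,0,-3],"turn":0},
    {"claw":50,"delta_pos":[0,0,0],"turn":0},
    {"claw":50,"delta_pos":[0,0,0],"turn":0},
    {"claw":50,"delta_pos":[0,0,0],"turn":0},
    {"claw":50,"delta_pos":[0,0,0],"turn":0},
    {"claw":50,"delta_pos":[0,0,0],"turn":0}
  ]
}}

```text
clock: 15.93
eef_pos: [498.1, 219.8, 223.3]
tcp_rot: [-3.141, -0.0, 2.375]
contact_force: [-0.4, -0.1, -4.7]
opening: 0.695
grasp_force: 76.4
```

Run:
```python
from h import *
f=snap("side","s5");S=sense();print(S["eef_pos"],S["qvel"].round(3),S["contact_force"],S["grasp_force"])
u,v=proj(f,[[497,220,225]])[0].astype(int);print(u,v)
x=max(0,min(440,u-100));y=max(0,min(250,v-75))
cv2.imwrite("pics/crop6.png",cv2.resize(f["img"][y:y+150,x:x+200,::-1],None,fx=4,fy=4,interpolation=3))
```

```text
[498.18992186 219.85443236 223.46113156] [-0.001 -0.002 -0.003 -0.002  0.001  0.001] [ 0.81889804  0.2733507  -4.80703127] 76.38331174850464
329 196
```

View pics/crop6.png

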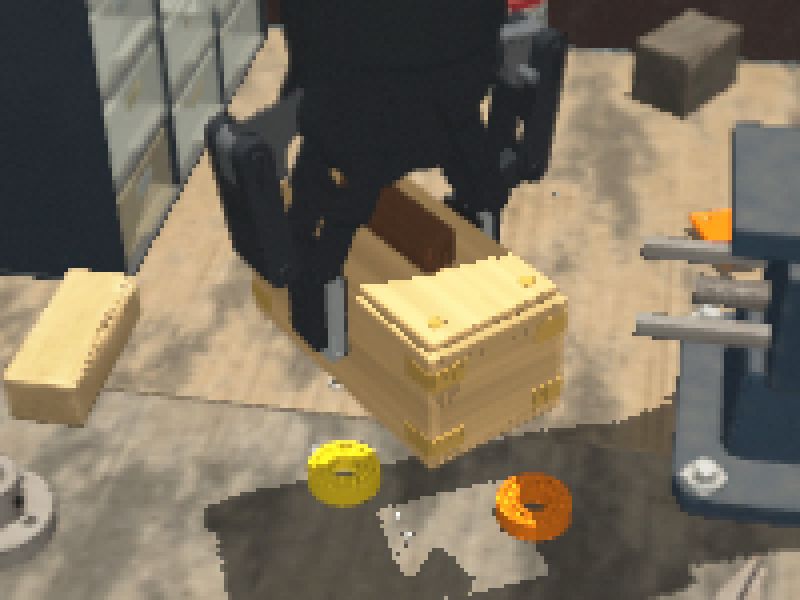

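The side view shows the case held level by its sides at about (430,370), with the lid seated flat on the rim and the arm at rest. I'm handing the job in.

```bash
python3 -c "
from rig import *
print(sign_off())"
```

```text
the job is handed in; nothing more can be done
None
```

The job is handed in, with no verdict shown: the lid is home, and the arm holds the case level and still by its sides, underside about 20 cm up; the bearing was inside before closing, and the arm met no bystander on the way.

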